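# Try two spare feet on the clothes airer's legs

## Task

Each of the two spare blue feet lies in front of a bare leg of the folded clothes airer: first try both for size, pushing each along the bench straight onto the leg in front of it as far as it will go. One goes fully home and stays on; the other stops against its leg's end: once both have been tried, put that one in the steel soap dish. Leave the other things on the bench as they are.

Things in the scene. Friction and masses are not known exactly. Their poses are not given: they have to be found in the camera images.
- airer: (sizes in mm throughout) folded clothes airer of white steel tube lying on the bench on grey plastic blocks; 340 between leg centre lines, 480 long, under 40 high; fixed. Origin: on the bench midway below its two leg ends; +x points along the legs, away from their ends and from the robot, +y to its left leg, z up. Thin cross rods and hinge blocks begin 160 behind the leg ends; the space before them is open
- leg_left_end (a point): centre of the open, bare end of the left (airer +y) leg tube: round, 16 diameter, level, its axis 18 above the bench; the tube runs from here along the airer's +x, bare for 160. Axes as the airer's
- leg_right_end (a point): the same for the right (airer -y) leg
- foot_a: blue plastic spare foot, a block 52 long x 36 wide x 36 high, its rear end a dark rubber sole 46 wide x 4 thick; 35 to 70 g, loose, lying flat. Origin: centre of its underside; +x runs from the sole (-26) to the open mouth (+26), z up. Blind round bore along x, axis 18 up, 38 deep, mouth countersunk 4. One of the two feet is bored 20 and slides fully onto a leg at a light push
- foot_a_floor (a point): the bottom of foot_a's bore, on the bore's axis (12 behind the foot's middle, 18 up): it meets the tube end when the foot is fully home. Axes as the foot's
- foot_b: the other spare foot, alike outside; same sizes, origin and axes as foot_a. One of the two (not said which; trying tells) is bored 12 and stops with at most 4 of tube in its mouth. Each foot starts before one leg (either), mouth towards the tube end, 35 to 75 short of it, up to 12 beside its line and turned up to 0.2 rad from it
- foot_b_floor (a point): the bottom of foot_b's bore, as for foot_a
- foot_a_mouth (a point): centre of foot_a's mouth, on the bore's axis (26 ahead of the foot's middle, 18 up)
- foot_b_mouth (a point): centre of foot_b's mouth, on the bore's axis (26 ahead of the foot's middle, 18 up)
- foot_a_center (a point): middle of foot_a's block, 18 above the middle of its underside
- foot_b_center (a point): middle of foot_b's block, 18 above the middle of its underside
- soap_dish: empty steel soap dish, open top, 105 (its x) x 150 (its y) x 18 high, walls and floor 3 thick, 220 g, loose. Origin: centre of its underside, z up. It stands on the bench to the left or to the right of the airer's leg ends
- jar: closed small glass jar, 60 diameter, 85 high, standing on the other side of the airer; origin: centre of its underside, z up. Bystander, to be left alone.
- brush: hand brush with red plastic handle and white bristles, 170 long, 44 wide, 38 high, lying on its bristles across the space between the legs, short of the cross rods. Origin: near its middle, on the bench, +x towards the head. Bystander, to be left alone.
- pin_1: yellow clothespin, 74 long x 18 x 12 high, lying on the bench between the legs. Origin: centre of its underside, x along it. Bystander, to be left alone.
- pin_2: green clothespin, like the yellow one. Bystander, to be left alone.
- pin_3: red clothespin, like the yellow one. Bystander, to be left alone.
Things that resemble listed ones, but are neither listed nor needed, are in the scene too. Leave any yellow look-alike of the foot_a alone.

How it is judged:
By the outcome, as a careful person would: the job done as asked, in the order asked, and still so for the second after the job is handed in, with the robot touching nothing.
It also fails if it takes over 67 s, if anything falls off the work surface, if the arm or the gripper's body presses on something with over 40 N, if the wrist force passes 120 N, or if a joint passes its speed limit or range.

## Robot

A 6-joint arm with a two-finger parallel gripper is mounted at the origin on the work surface. World frame = base frame: x ahead of the robot, y to its left, z up, the work surface at z = 0. Lengths are in m, angles in rad, forces in N, time in s.
With the tool pointing down it reaches from about 0.275 to 0.775 m from the base axis. Payload 14.6 kg.
Tool frame: the origin (TCP) lies at the very end of the fingers, on their centre line; the grasp point (between the pads) lies 19 mm behind it; z points along the fingers, y is the direction in which the jaws open and shut (so a half turn about z gives the same grasp; the last joint's range is limited). The gripper opens to 85 mm and grips with 20 to 120 N. Pads are 22 mm wide; open, the fingers measure 114 mm over their backs; the gripper's body (76 mm by 85 mm) begins 54 mm behind the grasp point. The pads swing forward as they close: fully open they stand 13 mm farther back than shut.
Start: joints at [-1.32, 0.263, -0.048, 1.259, 0, 1.415], TCP at [0.207, -0.482, 0.231] pointing down, gripper open.
Joint ranges: [-2.65, 2.65], [-0.89, 1.7], [-1.18, 1.37], [-2.13, 2.11], [-1.35, 1.29], [-3.14, 3.14]. Speed limits (rad/s): [1.89, 1.89, 2.57, 2.79, 3.14, 3.14].

## Interface

Orientations are given as a unit quaternion [x, y, z, w].
In Python, from bench import bot, cams gives the robot as it stands.
- The arm moves only by the tool carry_out, never from a script. Its argument "commands" is a list of rows, each an object of numbers: "dx", "dy", "dz": the shift along the world's x, y, z in mm; "yaw": the turn about the world's z in degrees; "jaw": the closure, from 0 (fully open) to 1 (shut). In form: [{"dx": .., "dy": .., "dz": .., "yaw": .., "jaw": ..}, ...]. A call has 1 to 10 rows; each row is the pose to reach, as a shift and turn from the pose commanded when the call began; what a row does not reach only later rows make up. A row lasts 1/10 s, in which the tool goes at most 50 mm and 8.59 degrees, less where a joint would pass 70% of its speed; a pose out of reach is approached as far as the arm can. A call with a gripper value outside its range is refused whole. The fingers move at their own pace and stop on an object; the grip force is fixed at half the most. Time passes only in rows, so rows that repeat a pose let the fingers close. It gives the time, the measured TCP pose, the force and the opening at its end, in the units of the state.
- bot.read_state(): the state, without advancing time (a new reading comes with each control period).
- cams.read_camera(name): name is "scene" or "top"; returns the picture (384x512x3 uint8, blue, green, red); there is no depth.
- cams.get_calibration(name): a dict with "camera_matrix" (3x3 intrinsics, pixels), "view" (4x4, takes a point from world to camera coordinates). Camera axes: x right, y up, looking along -z (the intrinsics and any distortion apply to the point x, -y, -z); pixel columns grow to the right and rows downward; lengths in m; the calibration is good to about 2 mm. A picture is of the moment at which its call begins. get_calibration takes no time and is no camera call.
- bot.hand_in(): hands the job in, once; it reports no verdict.
The state is a dict: "time": time; "joints": joint angles; "qd": joint speeds; "joint_efforts": joint torques, N m; "tool_pos": TCP position; "eef_rot": TCP orientation; "force": force on the tool from outside, world axes, zero at the start; "ft_torque": the same for the moment, N m; "width": finger opening in m.
Only numpy, scipy, OpenCV 4.12 (cv2) and the standard library are available. Lean on these libraries where they do the work, as an engineer would, in place of code of your own. Each camera call takes 0.05 s, during which the arm holds its last target.

## Working session

There is one attempt and no reset: what is moved stays moved. The work goes in short steps, Python scripts to look and compute and a tool call to move; the robot and the scene stay as the last step left them, time stands still between calls to the robot, and variables do not carry over. Pictures are saved under pics/ and viewed, and the job is handed in when it is done.

Besides the shell and the picture viewer there is one more tool, called as a command line: name --argument value ..., lists and objects as JSON in quotes. carry_out: Moves the arm, as the interface text tells. Its arguments: {"type":"object","properties":{"commands":{"type":"array"}},"required":["commands"]}

```bash
mkdir -p pics; ls; cat > h.py <<'E'
import cv2,numpy as np
from bench import bot,cams
def ray(n,u,v,z):
    c=cams.get_calibration(n);K=np.array(c["camera_matrix"]);V=np.array(c["view"])
    d=np.linalg.inv(K)@[u,v,1];d=np.array([d[0],-d[1],-d[2]])
    R=V[:3,:3].T;o=-R@V[:3,3];d=R@d
    return o+d*(z-o[2])/d[2]
def proj(n,p):
    c=cams.get_calibration(n);K=np.array(c["camera_matrix"]);V=np.array(c["view"])
    q=V[:3,:3]@np.array(p)+V[:3,3];q=K@[q[0],-q[1],-q[2]];return q[:2]/q[2]
E
python3 - <<'E'
from h import *
print(bot.read_state())
for n in("scene","top"):
    i=cams.read_camera(n);cv2.imwrite(f"pics/{n}0r.png",i);cv2.imwrite(f"pics/{n}0.png",cv2.resize(i,(800,600),interpolation=cv2.INTER_CUBIC));print({k:np.round(v,3).tolist() for k,v in cams.get_calibration(n).items() if k in("camera_matrix","view")})
    print([k for k in cams.get_calibration(n)])
E
```

```text
pics
{'time': 0.0, 'joints': array([-1.32031058e+00,  2.63519860e-01, -4.89732332e-02,  1.25938517e+00,
       -7.61770389e-06,  1.41550464e+00]), 'qd': array([-0.00078073,  0.00164367,  0.00013761,  0.00114307, -0.00010813,
        0.0007649 ]), 'joint_efforts': array([-4.27002306e-03, -6.37614655e+01,  3.84562862e+01,  1.37183414e-02,
       -1.66634745e-04, -5.13236174e-06]), 'tool_pos': array([ 0.20716011, -0.48208759,  0.23081336]), 'eef_rot': array([ 9.79488446e-01,  2.01499606e-01, -2.95432906e-05, -5.40174240e-04]), 'force': array([-0.93062698, -0.7731333 , -0.45859187]), 'ft_torque': array([0.0411441 , 0.04491411, 0.00350009]), 'width': 0.08511385289108125}
{'camera_matrix': [[453.403, 0.0, 258.572], [0.0, 453.403, 189.634], [0.0, 0.0, 1.0]], 'view': [[-0.795, 0.607, -0.002, 0.429], [-0.457, -0.596, 0.66, 0.218], [0.399, 0.526, 0.751, -1.395], [0.0, 0.0, 0.0, 1.0]]}
['camera_matrix', 'view']
{'camera_matrix': [[428.43, 0.0, 257.399], [0.0, 428.43, 188.413], [0.0, 0.0, 1.0]], 'view': [[0.005, -1.0, 0.005, -0.006], [0.992, 0.006, 0.124, -0.579], [-0.124, 0.004, 0.992, -1.26], [0.0, 0.0, 0.0, 1.0]]}
['camera_matrix', 'view']
```

View pics/top0.png

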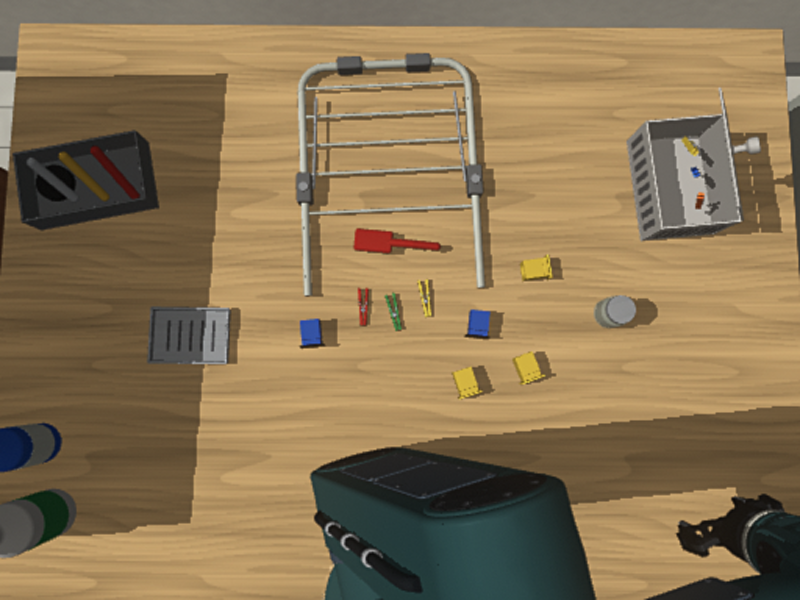

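View pics/scene0.png

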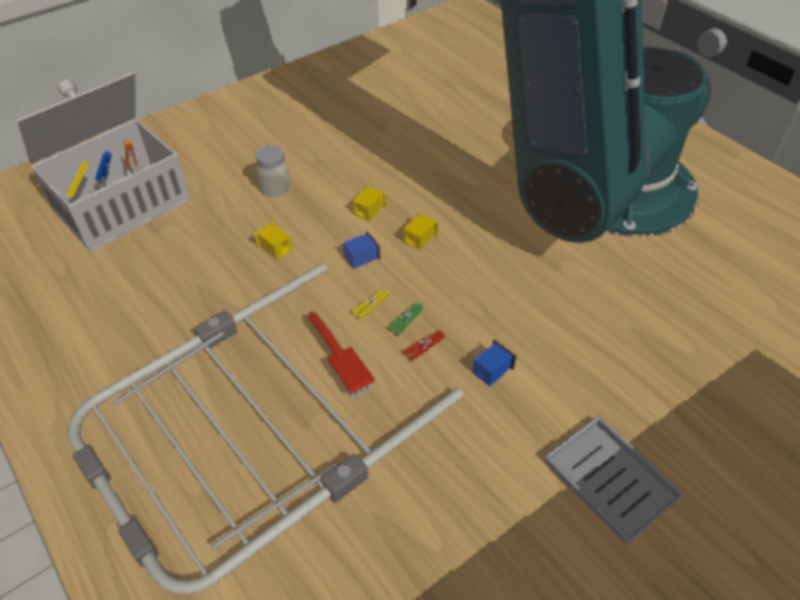

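The top view (in 800x600 pixels) shows blue feet at (312,332) on the left and (480,324) on the right. The leg ends are at (308,293) and (482,287), the dish at (190,335) and the jar at (617,312). Yellow look-alikes are at (537,268), (468,382) and (530,367), and there are blue items inside the basket at (697,172) and a blue bottle at (25,445). Next I'll measure and crop.

```bash
cat >> h.py <<'E'
def blues(img):
    h=cv2.cvtColor(img,cv2.COLOR_BGR2HSV)
    return cv2.inRange(h,(108,120,50),(130,255,255))
E
python3 - <<'E'
from h import *
for n in("top","scene"):
    i=cv2.imread(f"pics/{n}0r.png");m=blues(i)
    cs,_=cv2.findContours(m,cv2.RETR_EXTERNAL,cv2.CHAIN_APPROX_NONE)
    for c in cs:
        if cv2.contourArea(c)<60: continue
        r=cv2.minAreaRect(c);print(n,np.round(r[0],1),np.round(r[1],1),round(r[2],1),cv2.contourArea(c), i[int(r[0][1]),int(r[0][0])])
i=cv2.imread("pics/top0r.png")
a=cv2.resize(i[170:235,180:230],None,fx=8,fy=8,interpolation=cv2.INTER_NEAREST)
b=cv2.resize(i[170:235,290:340],None,fx=8,fy=8,interpolation=cv2.INTER_NEAREST)
cv2.imwrite("pics/crop0.png",np.hstack([a,b]))
i=cv2.imread("pics/scene0r.png")
a=cv2.resize(i[205:265,265:345],None,fx=5,fy=5,interpolation=cv2.INTER_CUBIC)
b=cv2.resize(i[135:195,190:270],None,fx=5,fy=5,interpolation=cv2.INTER_CUBIC)
cv2.imwrite("pics/crop1.png",np.hstack([a,b]))
E
```

```text
top [ 10. 287.] [28. 20.] 90.0 447.5 [72 32 16]
top [198.3 212.1] [15.5 12.1] 83.7 162.5 [163  83  53]
top [306.1 206.2] [12.4 15.6] 6.3 166.5 [162  82  54]
scene [315. 232.] [18.4 24. ] 45.0 368.0 [153  82  42]
scene [231.3 159.3] [16.4 17.7] 65.6 236.5 [150  85  60]
scene [ 66.1 106.1] [ 5.6 19.2] 14.0 64.0 [115  59  22]
```

View pics/crop0.png

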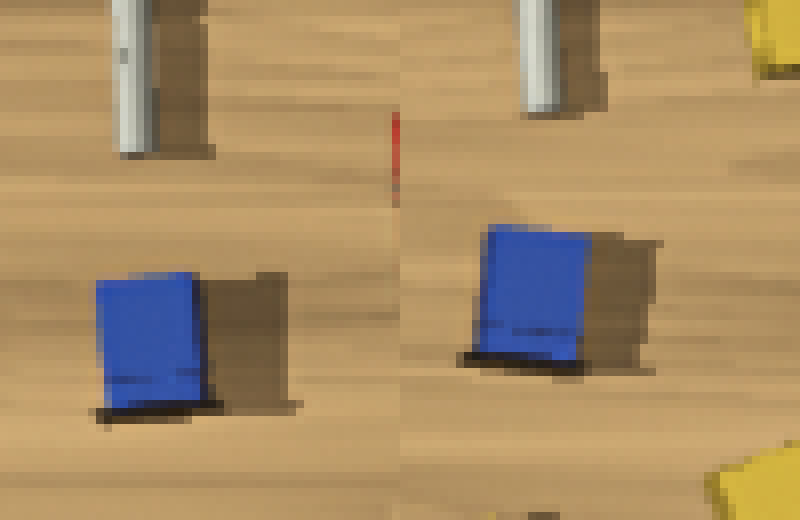

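View pics/crop1.png

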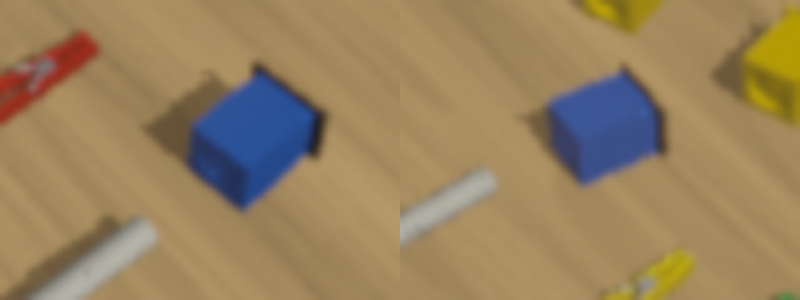

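```bash
python3 - <<'E'
from h import *
c=cams.get_calibration("top");V=np.array(c["view"]);print("cam",-V[:3,:3].T@V[:3,3])
i=cv2.imread("pics/top0r.png");h=cv2.cvtColor(i,cv2.COLOR_BGR2HSV)
# feet: top-face pixels (bright)
m=cv2.inRange(h,(108,120,120),(130,255,255))
cs,_=cv2.findContours(m,cv2.RETR_EXTERNAL,cv2.CHAIN_APPROX_NONE)
for q in cs:
    if 120<cv2.contourArea(q)<400:
        P=[]
        M=np.zeros_like(m);cv2.drawContours(M,[q],-1,255,-1)
        ys,xs=np.nonzero(M)
        pts=np.array([ray("top",u,v,0.036)[:2] for u,v in zip(xs,ys)])
        r=cv2.minAreaRect((pts*1000).astype(np.float32))
        print("foot",np.round(pts.mean(0)*1000,1),"rect",r, "x",pts[:,0].min(),pts[:,0].max())
        cc=np.cov(pts.T);w,v=np.linalg.eigh(cc);a=v[:,1]*np.sign(v[0,1]);print(" yaw deg",np.degrees(np.arctan2(a[1],a[0])),"len",np.sqrt(12*w)*1000)
# tubes: low saturation bright
m=cv2.inRange(h,(0,0,120),(180,60,255))
for (u0,u1,v0,v1) in((185,210,135,200),(295,320,128,196)):
    pts=[];last=None
    for v in range(v0,v1):
        xs=np.nonzero(m[v,u0:u1])[0]
        if len(xs)>=3: pts.append((xs.min()+u0,xs.max()+u0,v))
    pts=np.array(pts);cen=[ray("top",(a+b)/2,v,0.018)[:2]*1000 for a,b,v in pts]
    cen=np.array(cen);p=np.polyfit(cen[:,0],cen[:,1],1)
    print("leg end row",pts[-1],"x",cen[-1],ray("top",(pts[-1][0]+pts[-1][1])/2,pts[-1][2]+.5,0.022)*1000,"yaw",np.degrees(np.arctan(p[0])),"y at end",np.polyval(p,cen[-1,0]),"width px",np.median(pts[:,1]-pts[:,0]+1))
# dish
m=cv2.inRange(h,(0,0,0),(180,50,255));
M=np.zeros_like(m);M[190:240,85:155]=m[190:240,85:155]
cs,_=cv2.findContours(M,cv2.RETR_EXTERNAL,cv2.CHAIN_APPROX_NONE);q=max(cs,key=cv2.contourArea)
r=cv2.minAreaRect(q);print("dish",r);b=cv2.boxPoints(r);print([np.round(ray("top",u,v,.018)[:2]*1000) for u,v in b])
cv2.imwrite("pics/dish.png",cv2.resize(i[185:240,85:160],None,fx=8,fy=8,interpolation=cv2.INTER_NEAREST))
E
```

```text
cam [0.41845422 0.00266343 1.32209951]
foot [506.8 174.7] rect ((506.5789794921875, 174.8734130859375), (45.89115905761719, 34.93531036376953), 6.7145161628723145) x 0.4824674488147799 0.5307013553310738
 yaw deg 10.635317986083816 len [35.61290935 46.93410396]
foot [ 526.2 -150.5] rect ((526.4215087890625, -150.4643096923828), (36.28193664550781, 46.5041618347168), 83.2868881225586) x 0.5024269721784427 0.550633868189403
 yaw deg -8.74414062499801 len [36.7008451  46.94521126]
leg end row [195 197 188] x [581.34812564 185.2080706 ] [579.30872683 184.61242946  22.        ] yaw 1.5781638288972193 y at end 186.8794174743697 width px 4.0
leg end row [306 308 183] x [ 598.92006014 -155.41867844] [ 596.81992799 -154.92007809   22.        ] yaw 3.592922601268289 y at end -156.1273866797999 width px 4.0
dish ((120.19332885742188, 214.49302673339844), (51.66847610473633, 36.14975357055664), 1.3019529581069946)
[array([445., 490.]), array([555., 494.]), array([553., 336.]), array([443., 334.])]
```

View pics/dish.png

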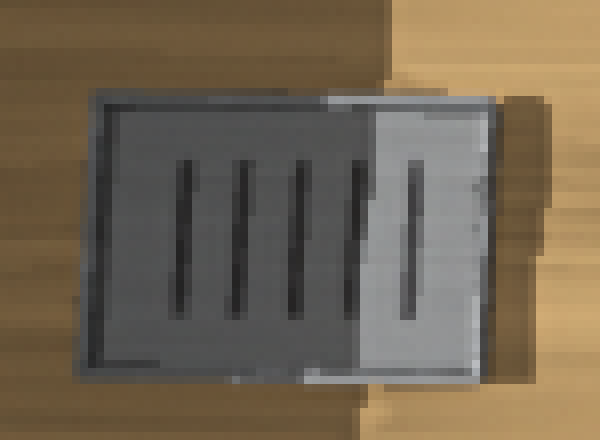

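```bash
python3 - <<'E'
from h import *
i=cv2.imread("pics/top0r.png");h=cv2.cvtColor(i,cv2.COLOR_BGR2HSV)
S=h[...,1].astype(float)
for v in (150,180,186,187,188,189,190,191): print(v,S[v,190:206].astype(int))
for v in (150,180,182,183,184,185,186): print(v,S[v,300:315].astype(int))
for (u0,u1,v0,v1) in((190,204,140,186),(300,314,138,181)):
    w=np.clip((80-S[v0:v1,u0:u1])/60,0,1);us=np.arange(u0,u1)
    cen=(w*us).sum(1)/w.sum(1);wd=w.sum(1)
    P=np.array([ray("top",u,v,0.018)[:2]*1000 for u,v in zip(cen,range(v0,v1))])
    k=np.abs(wd-np.median(wd))<1
    p=np.polyfit(P[k,0],P[k,1],1);print(np.degrees(np.arctan(p[0])),np.polyval(p,580),np.polyval(p,598),np.std(P[k,1]-np.polyval(p,P[k,0])),np.median(wd))
E
```

```text
150 [116 118 114  57  16  18  19  30  93 122 117 117 117 116 118 116]
180 [116 118 120 111  55  16  18  19  37  96 125 121 120 119 119 118]
186 [113 114 115 113  60  17  18  20  23  74 121 120 119 119 118 116]
187 [113 114 115 112  62  16  17  21  22  63 121 122 117 118 118 117]
188 [116 116 117 116  78  15  15  18  25  56 119 122 120 119 119 119]
189 [114 115 115 118 113  67  82  91 102 105 119 118 120 121 119 119]
190 [114 114 114 117 115 116 119 119 117 116 117 115 115 115 114 115]
191 [115 113 114 114 114 115 115 114 115 114 115 112 113 114 113 113]
150 [117 120 109  42  16  19  21  24  85 120 120 120 114 122 116]
180 [111 111 114 116 107  38  16  19  20  28  90 122 118 118 120]
182 [111 112 112 114 109  43  13  16  18  25  86 121 119 117 118]
183 [113 113 113 114 112  63  16  14  18  31  92 120 122 118 119]
184 [113 112 114 115 116 110  95 103 109 118 122 121 118 115 115]
185 [115 114 115 115 117 117 118 118 117 116 115 114 114 113 112]
186 [114 114 114 114 114 115 115 115 115 114 114 115 114 113 115]
3.0869276281514635 183.7093497412242 184.6800760932187 0.30018995424855244 4.416666666666666
3.025860394938499 -157.3914641162907 -156.43997729930683 0.28258466450416475 4.616666666666667
```

Two measurements agree with the given sizes. The legs are 340 apart at yaw 3.06°. The left leg end is at (580,184) and the right at (598,-156). The left foot is at (505,174.5), yaw about +6°, and the right foot at (524,-150), yaw about -6°, with roughly 50 mm gaps. The dish is centred at (499,413). I'll start with the right foot, turning the tool to near 180° so that joint 6 keeps its range.

carry_out --commands '[{"dx": 32, "dy": 33, "dz": -5, "yaw": 8, "jaw": 0.2}, {"dx": 64, "dy": 66, "dz": -10, "yaw": 16, "jaw": 0.2}, {"dx": 96, "dy": 99, "dz": -15, "yaw": 24, "jaw": 0.2}, {"dx": 128, "dy": 132, "dz": -20, "yaw": 32, "jaw": 0.2}, {"dx": 160, "dy": 165, "dz": -25, "yaw": 40, "jaw": 0.2}, {"dx": 192, "dy": 198, "dz": -30, "yaw": 48, "jaw": 0.2}, {"dx": 224, "dy": 231, "dz": -40, "yaw": 56, "jaw": 0.2}, {"dx": 256, "dy": 264, "dz": -50, "yaw": 64, "jaw": 0.2}, {"dx": 288, "dy": 300, "dz": -60, "yaw": 72, "jaw": 0.2}, {"dx": 317, "dy": 332, "dz": -70, "yaw": 80, "jaw": 0.2}]'

```text
time: 1.1
tool_pos: [0.5253, -0.1483, 0.1607]
eef_rot: [0.618, 0.786, 0.0, -0.0]
force: [-0.3, -0.4, 0.7]
width: 0.0685
```

carry_out --commands '[{"yaw": 8.5, "jaw": 0.2}, {"yaw": 17, "jaw": 0.2}, {"yaw": 25.5, "jaw": 0.2}, {"yaw": 34, "jaw": 0.2}, {"yaw": 42.5, "jaw": 0.2}, {"yaw": 51, "jaw": 0.2}, {"dz": -20, "yaw": 59.5, "jaw": 0.2}, {"dz": -40, "yaw": 68, "jaw": 0.2}, {"dz": -60, "yaw": 70.5, "jaw": 0.2}, {"dz": -60, "yaw": 70.5, "jaw": 0.2}]'

```text
invalid input
```

```bash
cat >> h.py <<'E'
def st():
    s=bot.read_state();q=s["eef_rot"]
    from scipy.spatial.transform import Rotation as R
    m=R.from_quat(q).as_matrix();t=np.degrees(np.arctan2(m[1,0],m[0,0]))
    print("t",round(s["time"],2),"tcp",np.round(s["tool_pos"]*1000,1),"yaw",round(t,2),"zax",np.round(m[:,2],3),"F",np.round(s["force"],1),"w",round(s["width"]*1000,1),"q",np.round(s["joints"],2))
def snap(k):
    for n in("scene","top"):
        i=cams.read_camera(n);cv2.imwrite(f"pics/{n}{k}r.png",i)
E
python3 - <<'E'
from h import *
st();snap(1)
i=cv2.imread("pics/top1r.png")
a=cv2.resize(i[160:240,260:350],None,fx=5,fy=5,interpolation=cv2.INTER_NEAREST)
i=cv2.imread("pics/scene1r.png")
b=cv2.resize(i[115:195,185:255],None,fx=5,fy=5,interpolation=cv2.INTER_CUBIC)
cv2.imwrite("pics/c1.png",np.hstack([a,b]))
E
```

```text
t 1.1 tcp [ 525.3 -148.3  160.7] yaw 103.61 zax [-0.  0. -1.] F [-0.3 -0.4  0.7] w 68.5 q [-0.42  0.33 -0.15  1.1   0.    0.91]
```

View pics/c1.png

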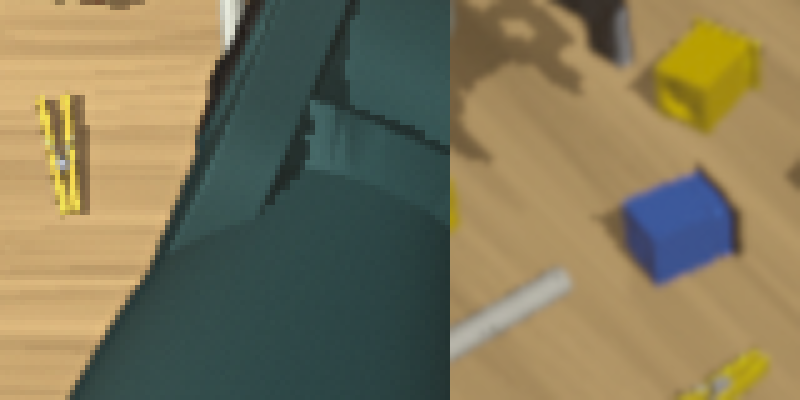

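carry_out --commands '[{"dx": 0, "dy": 0, "dz": 0, "yaw": 8.5, "jaw": 0.2}, {"dx": 0, "dy": 0, "dz": 0, "yaw": 17, "jaw": 0.2}, {"dx": 0, "dy": 0, "dz": 0, "yaw": 25.5, "jaw": 0.2}, {"dx": 0, "dy": 0, "dz": 0, "yaw": 34, "jaw": 0.2}, {"dx": 0, "dy": 0, "dz": 0, "yaw": 42.5, "jaw": 0.2}, {"dx": 0, "dy": 0, "dz": -20, "yaw": 51, "jaw": 0.2}, {"dx": 0, "dy": 0, "dz": -40, "yaw": 59.5, "jaw": 0.2}, {"dx": 0, "dy": 0, "dz": -60, "yaw": 68, "jaw": 0.2}, {"dx": 0, "dy": 0, "dz": -80, "yaw": 70.5, "jaw": 0.2}, {"dx": 0, "dy": 0, "dz": -80, "yaw": 70.5, "jaw": 0.2}]'

```text
time: 2.2
tool_pos: [0.5226, -0.1502, 0.0793]
eef_rot: [0.055, 0.998, 0.001, -0.002]
force: [-0.3, 0.1, 0.3]
width: 0.0685
```

```bash
python3 - <<'E'
from h import *
st();snap(2)
i=cv2.imread("pics/scene2r.png")
cv2.imwrite("pics/c2.png",cv2.resize(i[95:195,170:280],None,fx=5,fy=5,interpolation=cv2.INTER_CUBIC))
E
```

```text
t 2.2 tcp [ 522.6 -150.2   79.3] yaw 173.71 zax [-0.004  0.002 -1.   ] F [-0.3  0.1  0.3] w 68.5 q [-0.43  0.39 -0.29  0.89 -0.   -0.32]
```

View pics/c2.png

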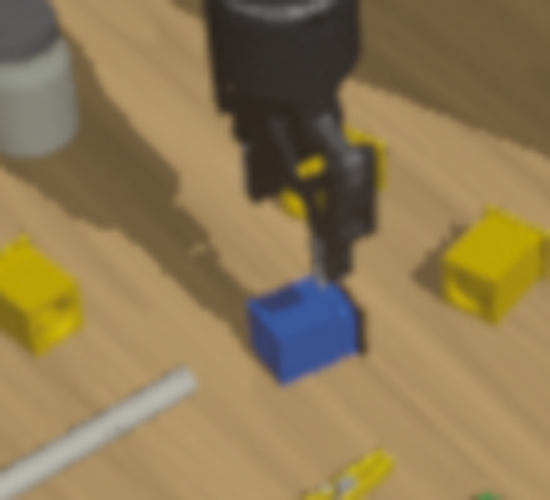

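The image shows the fingers astride the right foot, with the yellow look-alikes clear of them. I'll descend and grip.

carry_out --commands '[{"dx": 1, "dy": 0, "dz": -20, "yaw": 0, "jaw": 0.2}, {"dx": 1, "dy": 0, "dz": -40, "yaw": 0, "jaw": 0.2}, {"dx": 1, "dy": 0, "dz": -55, "yaw": 0, "jaw": 0.2}, {"dx": 1, "dy": 0, "dz": -65, "yaw": 0, "jaw": 0.2}, {"dx": 1, "dy": 0, "dz": -74, "yaw": 0, "jaw": 0.2}, {"dx": 1, "dy": 0, "dz": -74, "yaw": 0, "jaw": 0.3}, {"dx": 1, "dy": 0, "dz": -74, "yaw": 0, "jaw": 0.4}, {"dx": 1, "dy": 0, "dz": -74, "yaw": 0, "jaw": 0.5}, {"dx": 1, "dy": 0, "dz": -74, "yaw": 0, "jaw": 0.7}, {"dx": 1, "dy": 0, "dz": -74, "yaw": 0, "jaw": 0.9}]'

```text
time: 3.3
tool_pos: [0.5257, -0.1505, 0.0081]
eef_rot: [0.055, 0.999, -0.0, 0.001]
force: [-1.0, 1.0, 7.0]
width: 0.035
```

```bash
python3 - <<'E'
from h import *
st();snap(3)
i=cv2.imread("pics/scene3r.png")
cv2.imwrite("pics/c3.png",cv2.resize(i[95:195,170:280],None,fx=5,fy=5,interpolation=cv2.INTER_CUBIC))
E
```

```text
t 3.3 tcp [ 525.7 -150.5    8.1] yaw 173.75 zax [ 0.001 -0.001 -1.   ] F [-1.  1.  7.] w 35.0 q [-0.43  0.46 -0.39  0.71 -0.   -0.32]
```

View pics/c3.png

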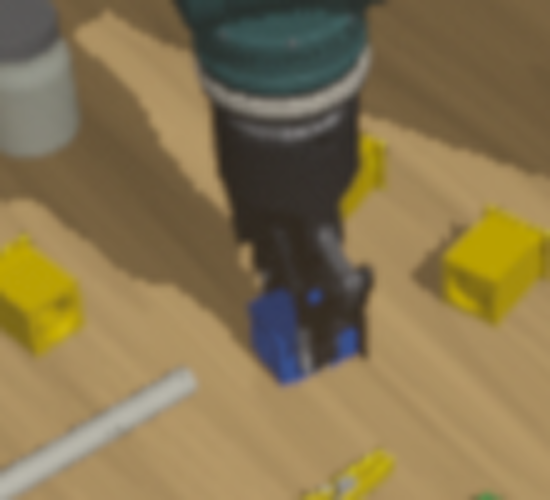

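carry_out --commands '[{"dx": 0, "dy": 0, "dz": 0, "yaw": 0, "jaw": 0.9}, {"dx": 4, "dy": -1, "dz": 0, "yaw": 1.5, "jaw": 0.9}, {"dx": 9, "dy": -2, "dz": 0, "yaw": 3, "jaw": 0.9}, {"dx": 14, "dy": -3, "dz": 0, "yaw": 4.5, "jaw": 0.9}, {"dx": 20, "dy": -4, "dz": 0, "yaw": 6, "jaw": 0.9}, {"dx": 26, "dy": -6, "dz": 0, "yaw": 8, "jaw": 0.9}, {"dx": 32, "dy": -7, "dz": 0, "yaw": 9.3, "jaw": 0.9}, {"dx": 36, "dy": -8, "dz": 0, "yaw": 9.3, "jaw": 0.9}, {"dx": 36, "dy": -8, "dz": 0, "yaw": 9.3, "jaw": 0.9}, {"dx": 36, "dy": -8, "dz": 0, "yaw": 9.3, "jaw": 0.9}]'

```text
time: 4.4
tool_pos: [0.5609, -0.1583, 0.0081]
eef_rot: [-0.027, 1.0, -0.0, -0.0]
force: [-6.4, 0.9, 12.0]
width: 0.0352
```

```bash
python3 - <<'E'
from h import *
st();snap(4)
i=cv2.imread("pics/scene4r.png")
a=cv2.resize(i[115:195,170:260],None,fx=5,fy=5,interpolation=cv2.INTER_CUBIC)
i=cv2.imread("pics/top4r.png")
b=cv2.resize(i[150:230,270:340],None,fx=5,fy=5,interpolation=cv2.INTER_CUBIC)
cv2.imwrite("pics/c4.png",np.hstack([a,b]))
E
```

```text
t 4.4 tcp [ 560.9 -158.3    8.1] yaw -176.95 zax [-0. -0. -1.] F [-6.4  0.9 12. ] w 35.2 q [-0.41  0.51 -0.3   0.76 -0.   -0.47]
```

View pics/c4.png

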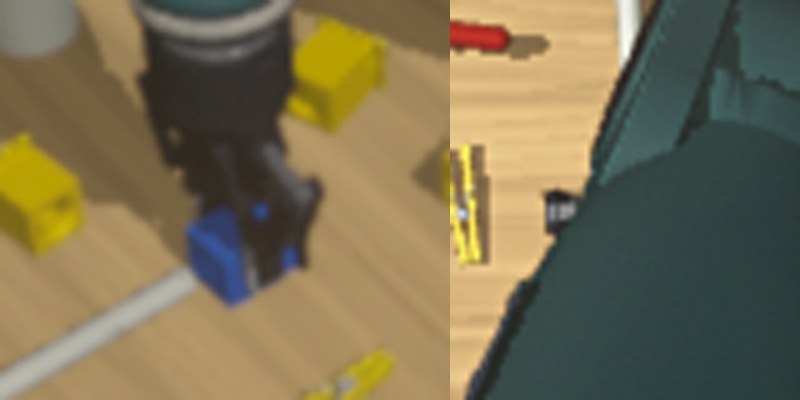

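The foot is in line with the tube. The mouth is about 10 mm short of the end, and the tube meets the middle of the blue face at (195,285) in the crop. I'll advance gently.

carry_out --commands '[{"dx": 3, "dy": 0.2, "dz": 0.5, "yaw": 0, "jaw": 0.9}, {"dx": 6, "dy": 0.3, "dz": 0.5, "yaw": 0, "jaw": 0.9}, {"dx": 9, "dy": 0.5, "dz": 0.5, "yaw": 0, "jaw": 0.9}, {"dx": 11, "dy": 0.6, "dz": 0.5, "yaw": 0, "jaw": 0.9}, {"dx": 13, "dy": 0.7, "dz": 0.5, "yaw": 0, "jaw": 0.9}, {"dx": 15, "dy": 0.8, "dz": 0.5, "yaw": 0, "jaw": 0.9}, {"dx": 16, "dy": 0.9, "dz": 0.5, "yaw": 0, "jaw": 0.9}]'

```text
time: 5.2
tool_pos: [0.5769, -0.1576, 0.0081]
eef_rot: [-0.027, 1.0, -0.0, -0.001]
force: [-7.3, -0.8, 11.3]
width: 0.0353
```

```bash
python3 - <<'E'
from h import *
st();snap(5)
i=cv2.imread("pics/scene5r.png")
a=cv2.resize(i[115:195,170:260],None,fx=7,fy=7,interpolation=cv2.INTER_CUBIC)
cv2.imwrite("pics/c5.png",a)
E
```

```text
t 5.2 tcp [ 576.9 -157.6    8.1] yaw -176.96 zax [-0.001 -0.001 -1.   ] F [-7.3 -0.8 11.3] w 35.3 q [-0.4   0.54 -0.25  0.78 -0.   -0.46]
```

View pics/c5.png

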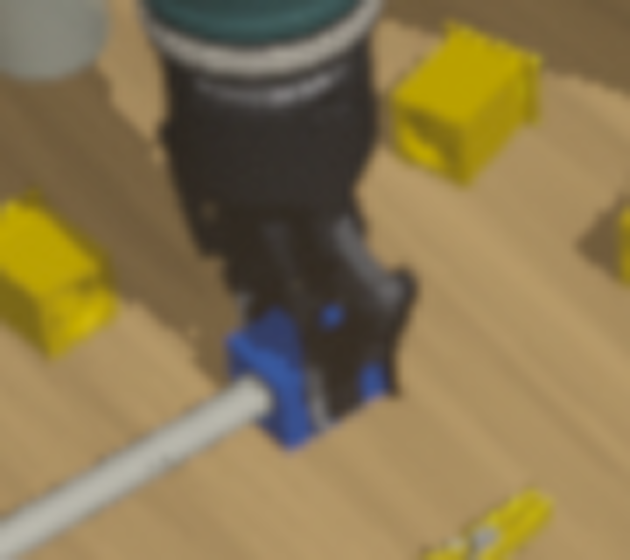

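No change in force so far, and the tube is at the mouth. I'll continue in small steps.

carry_out --commands '[{"dx": 2, "dy": 0.1, "dz": 0.5, "yaw": 0, "jaw": 0.9}, {"dx": 4, "dy": 0.2, "dz": 0.5, "yaw": 0, "jaw": 0.9}, {"dx": 6, "dy": 0.3, "dz": 0.5, "yaw": 0, "jaw": 0.9}, {"dx": 8, "dy": 0.4, "dz": 0.5, "yaw": 0, "jaw": 0.9}]'

```text
time: 5.7
tool_pos: [0.5856, -0.157, 0.0082]
eef_rot: [-0.027, 1.0, 0.0, 0.0]
force: [-0.3, -0.2, -0.2]
width: 0.0354
```

carry_out --commands '[{"dx": 3, "dy": 0.2, "dz": 0, "yaw": 0, "jaw": 0.9}, {"dx": 6, "dy": 0.3, "dz": 0, "yaw": 0, "jaw": 0.9}, {"dx": 9, "dy": 0.5, "dz": 0, "yaw": 0, "jaw": 0.9}, {"dx": 12, "dy": 0.6, "dz": 0, "yaw": 0, "jaw": 0.9}, {"dx": 15, "dy": 0.8, "dz": 0, "yaw": 0, "jaw": 0.9}, {"dx": 17, "dy": 0.9, "dz": 0, "yaw": 0, "jaw": 0.9}, {"dx": 19, "dy": 1.0, "dz": 0, "yaw": 0, "jaw": 0.9}]'

```text
time: 6.4
tool_pos: [0.6044, -0.156, 0.0083]
eef_rot: [-0.027, 1.0, -0.0, -0.0]
force: [-0.6, 0.0, -0.8]
width: 0.035
```

```bash
python3 - <<'E'
from h import *
st();snap(6)
i=cv2.imread("pics/scene6r.png")
a=cv2.resize(i[115:195,170:260],None,fx=7,fy=7,interpolation=cv2.INTER_CUBIC)
cv2.imwrite("pics/c6.png",a)
E
```

```text
t 6.4 tcp [ 604.4 -156.     8.3] yaw -176.95 zax [-0. -0. -1.] F [-0.6  0.  -0.8] w 35.0 q [-0.38  0.57 -0.18  0.82 -0.   -0.44]
```

View pics/c6.png

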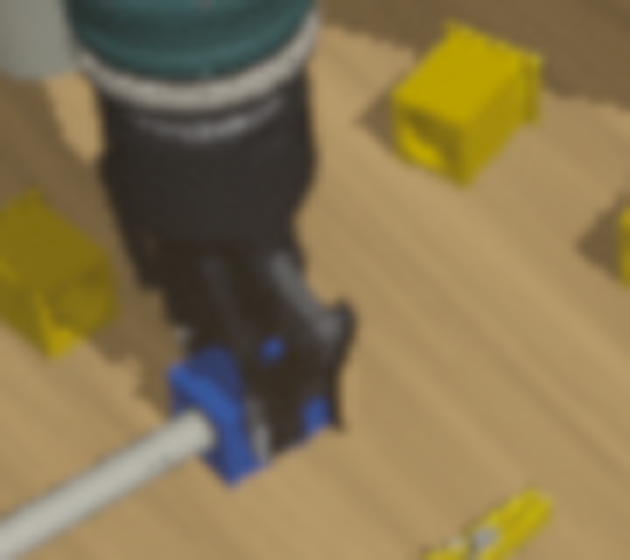

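It is going on freely. I'll take the last millimetres slowly.

carry_out --commands '[{"dx": 1.5, "dy": 0.1, "dz": 0, "yaw": 0, "jaw": 0.9}, {"dx": 3, "dy": 0.2, "dz": 0, "yaw": 0, "jaw": 0.9}, {"dx": 4.5, "dy": 0.2, "dz": 0, "yaw": 0, "jaw": 0.9}, {"dx": 5.5, "dy": 0.3, "dz": 0, "yaw": 0, "jaw": 0.9}]'

```text
time: 6.9
tool_pos: [0.6099, -0.1558, 0.0083]
eef_rot: [-0.027, 1.0, -0.0, 0.0]
force: [-0.1, 0.5, -0.6]
width: 0.0353
```

carry_out --commands '[{"dx": 1, "dy": 0.1, "dz": 0, "yaw": 0, "jaw": 0.9}, {"dx": 1.5, "dy": 0.1, "dz": 0, "yaw": 0, "jaw": 0.9}]'

```text
time: 7.1
tool_pos: [0.6106, -0.1557, 0.0082]
eef_rot: [-0.027, 1.0, -0.0, -0.001]
force: [-6.0, -1.3, 4.9]
width: 0.035
```

carry_out --commands '[{"dx": 0.8, "dy": 0, "dz": 0, "yaw": 0, "jaw": 0.9}, {"dx": 1.5, "dy": 0.1, "dz": 0, "yaw": 0, "jaw": 0.9}, {"dx": 1.5, "dy": 0.1, "dz": 0, "yaw": 0, "jaw": 0.9}]'

```text
time: 7.4
tool_pos: [0.6106, -0.1556, 0.0082]
eef_rot: [-0.026, 1.0, -0.0, -0.002]
force: [-14.2, -2.5, 9.0]
width: 0.0351
```

It has stopped firmly at x = 610.6, where the expected home position is about 610. So this foot is home. I'll ease the load, open, rise and check.

carry_out --commands '[{"dx": -1.3, "dy": 0, "dz": 0, "yaw": 0, "jaw": 0.9}, {"dx": -1.3, "dy": 0, "dz": 0, "yaw": 0, "jaw": 0.5}, {"dx": -1.3, "dy": 0, "dz": 0, "yaw": 0, "jaw": 0.2}, {"dx": -1.3, "dy": 0, "dz": 0, "yaw": 0, "jaw": 0.2}, {"dx": -1.3, "dy": 0, "dz": 0, "yaw": 0, "jaw": 0.2}, {"dx": -1.3, "dy": 0, "dz": 20, "yaw": 0, "jaw": 0.2}, {"dx": -1.3, "dy": 0, "dz": 50, "yaw": 0, "jaw": 0.2}, {"dx": -1.3, "dy": 0, "dz": 90, "yaw": 0, "jaw": 0.2}, {"dx": -20, "dy": 20, "dz": 120, "yaw": 0, "jaw": 0.2}, {"dx": -40, "dy": 60, "dz": 130, "yaw": 0, "jaw": 0.2}]'

```text
time: 8.4
tool_pos: [0.5741, -0.097, 0.141]
eef_rot: [-0.025, 1.0, -0.001, 0.002]
force: [0.7, 1.6, 1.0]
width: 0.0682
```

```bash
python3 - <<'E'
from h import *
st();snap(7)
i=cv2.imread("pics/scene7r.png")
a=cv2.resize(i[115:215,150:260],None,fx=5,fy=5,interpolation=cv2.INTER_CUBIC)
cv2.imwrite("pics/c7.png",a)
E
```

```text
t 8.4 tcp [574.1 -97.  141. ] yaw -177.09 zax [ 0.004 -0.002 -1.   ] F [0.7 1.6 1. ] w 68.2 q [-0.31  0.4  -0.1   1.07 -0.   -0.36]
```

View pics/c7.png

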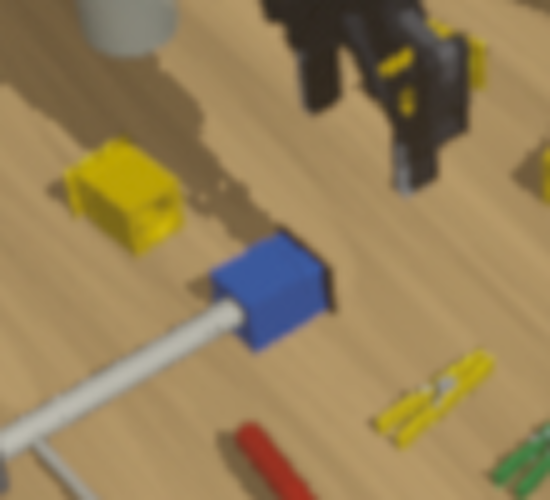

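The right foot sits fully on its leg and the bystanders are untouched. Next is the left foot.

carry_out --commands '[{"dx": -8, "dy": 35, "dz": 0, "yaw": 0, "jaw": 0.2}, {"dx": -17, "dy": 70, "dz": 0, "yaw": 0, "jaw": 0.2}, {"dx": -26, "dy": 105, "dz": 0, "yaw": 0, "jaw": 0.2}, {"dx": -35, "dy": 140, "dz": 0, "yaw": 1, "jaw": 0.2}, {"dx": -44, "dy": 175, "dz": 0, "yaw": 2, "jaw": 0.2}, {"dx": -53, "dy": 210, "dz": 0, "yaw": 3, "jaw": 0.2}, {"dx": -61, "dy": 240, "dz": -10, "yaw": 3, "jaw": 0.2}, {"dx": -67, "dy": 270, "dz": -20, "yaw": 3, "jaw": 0.2}, {"dx": -67, "dy": 270, "dz": -40, "yaw": 3, "jaw": 0.2}, {"dx": -67, "dy": 270, "dz": -60, "yaw": 3, "jaw": 0.2}]'

```text
time: 9.5
tool_pos: [0.5059, 0.1754, 0.0777]
eef_rot: [-0.054, 0.999, 0.0, 0.0]
force: [0.3, 0.2, 0.6]
width: 0.0684
```

```bash
python3 - <<'E'
from h import *
st();snap(8)
i=cv2.imread("pics/scene8r.png")
a=cv2.resize(i[165:275,250:370],None,fx=5,fy=5,interpolation=cv2.INTER_CUBIC)
cv2.imwrite("pics/c8.png",a)
i=cv2.imread("pics/top8r.png")
cv2.imwrite("pics/t8.png",cv2.resize(i,(800,600)))
E
```

```text
t 9.5 tcp [505.9 175.4  77.7] yaw -173.85 zax [ 0.001  0.    -1.   ] F [0.3 0.2 0.6] w 68.4 q [ 0.18  0.37 -0.32  0.87  0.    0.07]
```

View pics/c8.png

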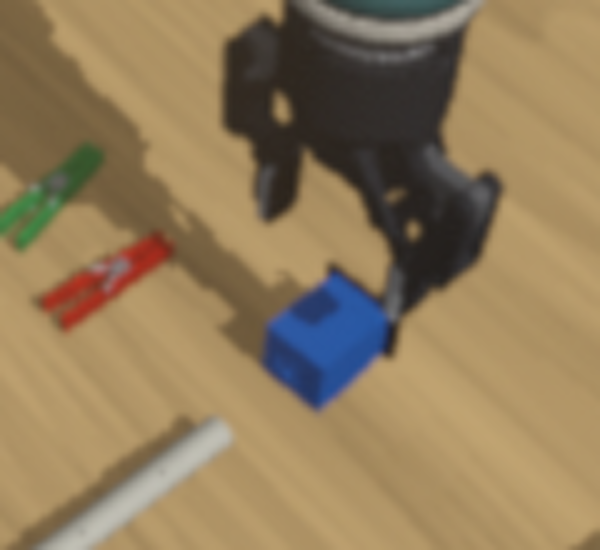

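View pics/t8.png

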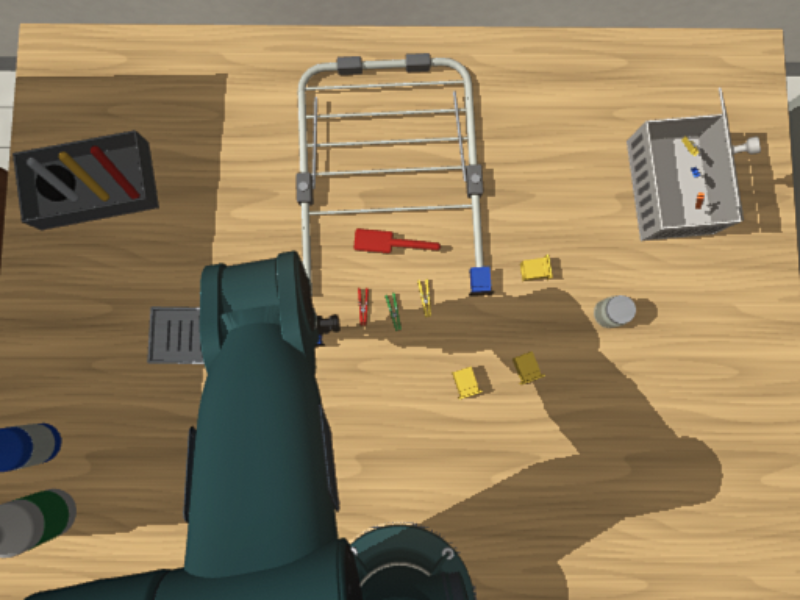

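carry_out --commands '[{"dx": 0, "dy": -0.7, "dz": -20, "yaw": 0, "jaw": 0.2}, {"dx": 0, "dy": -0.7, "dz": -40, "yaw": 0, "jaw": 0.2}, {"dx": 0, "dy": -0.7, "dz": -55, "yaw": 0, "jaw": 0.2}, {"dx": 0, "dy": -0.7, "dz": -65, "yaw": 0, "jaw": 0.2}, {"dx": 0, "dy": -0.7, "dz": -69, "yaw": 0, "jaw": 0.2}, {"dx": 0, "dy": -0.7, "dz": -69, "yaw": 0, "jaw": 0.3}, {"dx": 0, "dy": -0.7, "dz": -69, "yaw": 0, "jaw": 0.4}, {"dx": 0, "dy": -0.7, "dz": -69, "yaw": 0, "jaw": 0.5}, {"dx": 0, "dy": -0.7, "dz": -69, "yaw": 0, "jaw": 0.7}, {"dx": 0, "dy": -0.7, "dz": -69, "yaw": 0, "jaw": 0.9}]'

```text
time: 10.6
tool_pos: [0.5062, 0.1738, 0.0101]
eef_rot: [-0.053, 0.999, 0.0, 0.001]
force: [-1.4, -0.7, 7.8]
width: 0.0351
```

```bash
python3 - <<'E'
from h import *
st()
E
```

```text
t 10.6 tcp [506.2 173.8  10.1] yaw -173.95 zax [ 0.001  0.    -1.   ] F [-1.4 -0.7  7.8] w 35.1 q [ 0.18  0.45 -0.42  0.7  -0.    0.07]
```

carry_out --commands '[{"dx": 0, "dy": 0, "dz": 0.5, "yaw": 0, "jaw": 0.9}, {"dx": 5, "dy": 1, "dz": 0.5, "yaw": -0.5, "jaw": 0.9}, {"dx": 10, "dy": 2, "dz": 0.5, "yaw": -1, "jaw": 0.9}, {"dx": 15, "dy": 3, "dz": 0.5, "yaw": -1.5, "jaw": 0.9}, {"dx": 20, "dy": 4.5, "dz": 0.5, "yaw": -2, "jaw": 0.9}, {"dx": 25, "dy": 6, "dz": 0.5, "yaw": -2.5, "jaw": 0.9}, {"dx": 31, "dy": 7.2, "dz": 0.5, "yaw": -3, "jaw": 0.9}, {"dx": 37, "dy": 8, "dz": 0.5, "yaw": -3, "jaw": 0.9}, {"dx": 41, "dy": 8.3, "dz": 0.5, "yaw": -3, "jaw": 0.9}, {"dx": 41, "dy": 8.3, "dz": 0.5, "yaw": -3, "jaw": 0.9}]'

```text
time: 11.6
tool_pos: [0.5467, 0.1822, 0.0101]
eef_rot: [-0.026, 1.0, 0.0, -0.0]
force: [-5.1, -0.5, 8.2]
width: 0.0347
```

```bash
python3 - <<'E'
from h import *
st();snap(9)
i=cv2.imread("pics/scene9r.png")
a=cv2.resize(i[175:285,250:370],None,fx=5,fy=5,interpolation=cv2.INTER_CUBIC)
cv2.imwrite("pics/c9.png",a)
E
```

```text
t 11.6 tcp [546.7 182.2  10.1] yaw -176.97 zax [-0.001  0.    -1.   ] F [-5.1 -0.5  8.2] w 34.7 q [ 0.18  0.5  -0.31  0.76  0.    0.13]
```

View pics/c9.png

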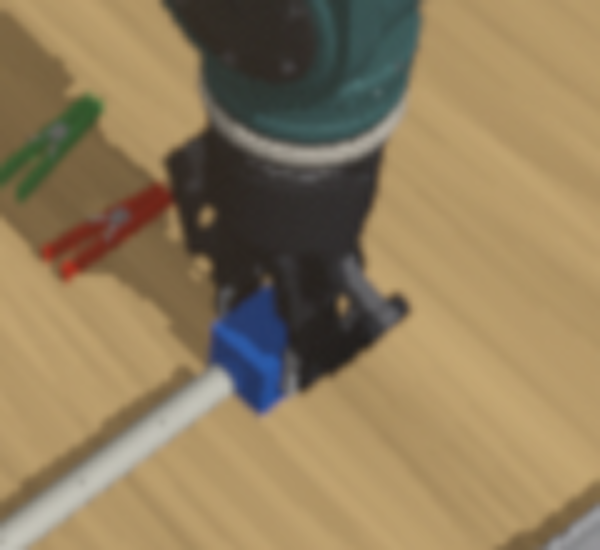

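The foot is lined up, with the tube at the middle of the blue face. I'll advance gently and watch the force.

carry_out --commands '[{"dx": 2, "dy": 0.1, "dz": 0.3, "yaw": 0, "jaw": 0.9}, {"dx": 4, "dy": 0.2, "dz": 0.3, "yaw": 0, "jaw": 0.9}, {"dx": 6, "dy": 0.3, "dz": 0.3, "yaw": 0, "jaw": 0.9}, {"dx": 7.5, "dy": 0.4, "dz": 0.3, "yaw": 0, "jaw": 0.9}, {"dx": 9, "dy": 0.5, "dz": 0.3, "yaw": 0, "jaw": 0.9}]'

```text
time: 12.2
tool_pos: [0.5555, 0.1825, 0.0101]
eef_rot: [-0.027, 1.0, -0.0, -0.0]
force: [-5.4, -0.6, 7.0]
width: 0.0352
```

carry_out --commands '[{"dx": 1, "dy": 0.1, "dz": 0, "yaw": 0, "jaw": 0.9}, {"dx": 2, "dy": 0.1, "dz": 0, "yaw": 0, "jaw": 0.9}, {"dx": 2.5, "dy": 0.1, "dz": 0, "yaw": 0, "jaw": 0.9}]'

```text
time: 12.5
tool_pos: [0.5562, 0.1826, 0.0101]
eef_rot: [-0.027, 1.0, -0.0, -0.002]
force: [-16.0, -0.5, 17.6]
width: 0.0349
```

carry_out --commands '[{"dx": 1, "dy": 0.1, "dz": 0, "yaw": 0, "jaw": 0.9}, {"dx": 1.5, "dy": 0.1, "dz": 0, "yaw": 0, "jaw": 0.9}]'

```text
time: 12.7
tool_pos: [0.5565, 0.1826, 0.0101]
eef_rot: [-0.027, 1.0, -0.0, -0.003]
force: [-22.8, -1.3, 24.3]
width: 0.0351
```

It stopped hard at TCP x ≈ 556.5, which puts only about 2 mm of tube in the mouth. That matches the 12 mm bore. I'll ease back and confirm with a picture.

carry_out --commands '[{"dx": -6, "dy": -0.3, "dz": 0, "yaw": 0, "jaw": 0.9}, {"dx": -16, "dy": -0.9, "dz": 0, "yaw": 0, "jaw": 0.9}, {"dx": -26, "dy": -1.5, "dz": 0, "yaw": 0, "jaw": 0.9}, {"dx": -36, "dy": -2, "dz": 10, "yaw": 0, "jaw": 0.9}, {"dx": -46, "dy": -2, "dz": 35, "yaw": 0, "jaw": 0.9}, {"dx": -55, "dy": -2, "dz": 65, "yaw": 0, "jaw": 0.9}, {"dx": -55, "dy": -2, "dz": 85, "yaw": 0, "jaw": 0.9}, {"dx": -55, "dy": -2, "dz": 85, "yaw": 0, "jaw": 0.9}]'

```text
time: 13.5
tool_pos: [0.5054, 0.1811, 0.0981]
eef_rot: [-0.027, 1.0, 0.0, 0.002]
force: [0.3, 1.4, -0.8]
width: 0.0352
```

```bash
python3 - <<'E'
from h import *
st();snap(10)
i=cv2.imread("pics/scene10r.png")
cv2.imwrite("pics/c10.png",cv2.resize(i,(800,600),interpolation=cv2.INTER_CUBIC))
E
```

```text
t 13.5 tcp [505.4 181.1  98.1] yaw -176.94 zax [ 0.004  0.001 -1.   ] F [ 0.3  1.4 -0.8] w 35.2 q [ 0.19  0.36 -0.29  0.92  0.    0.14]
```

View pics/c10.png

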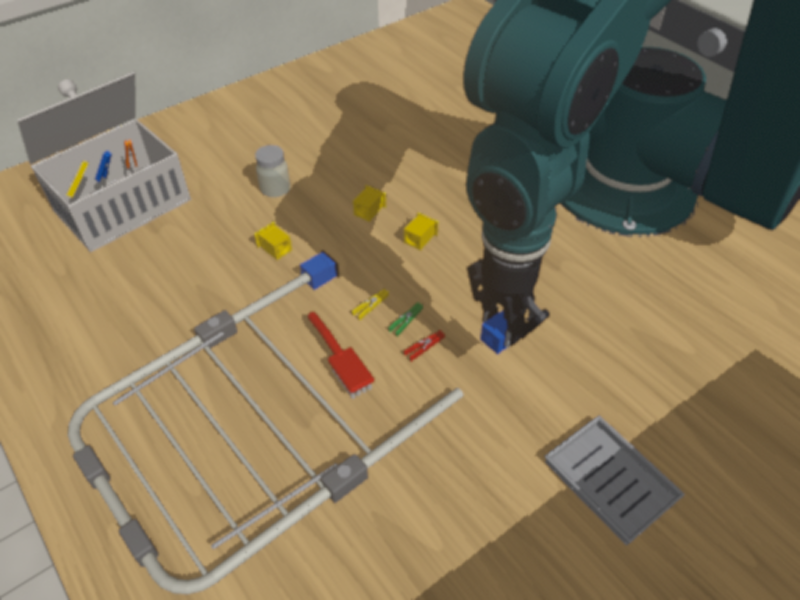

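The foot is held and the other stays on its leg. I'll carry this one over the dish, whose centre is at (499,413).

carry_out --commands '[{"dx": -1, "dy": 15, "dz": 0, "yaw": 0, "jaw": 0.9}, {"dx": -2, "dy": 45, "dz": 0, "yaw": 0, "jaw": 0.9}, {"dx": -3, "dy": 80, "dz": 0, "yaw": 0, "jaw": 0.9}, {"dx": -4, "dy": 115, "dz": 0, "yaw": 0, "jaw": 0.9}, {"dx": -5, "dy": 150, "dz": 0, "yaw": 0, "jaw": 0.9}, {"dx": -6, "dy": 185, "dz": 0, "yaw": 0, "jaw": 0.9}, {"dx": -6, "dy": 215, "dz": 0, "yaw": 0, "jaw": 0.9}, {"dx": -6, "dy": 232, "dz": 0, "yaw": 0, "jaw": 0.9}, {"dx": -6, "dy": 232, "dz": -20, "yaw": 0, "jaw": 0.9}, {"dx": -6, "dy": 232, "dz": -40, "yaw": 0, "jaw": 0.9}]'

```text
time: 14.6
tool_pos: [0.4978, 0.4141, 0.0534]
eef_rot: [-0.027, 1.0, -0.0, -0.0]
force: [-0.0, -0.9, -0.9]
width: 0.035
```

```bash
python3 - <<'E'
from h import *
st();snap(11)
i=cv2.imread("pics/scene11r.png")
a=cv2.resize(i[220:350,320:450],None,fx=4,fy=4,interpolation=cv2.INTER_CUBIC)
cv2.imwrite("pics/c11.png",a)
E
```

```text
t 14.6 tcp [497.8 414.1  53.4] yaw -176.88 zax [-0.001 -0.    -1.   ] F [-0.  -0.9 -0.9] w 35.0 q [ 0.57  0.57 -0.05  0.96  0.    0.51]
```

View pics/c11.png

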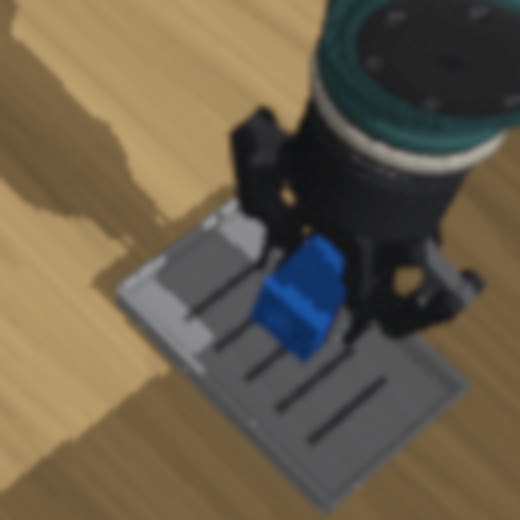

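The foot is over the middle of the dish. I'll lower it to TCP z ≈ 14 (3 mm floor plus the 10–11 mm grip offset).

carry_out --commands '[{"dx": 0, "dy": 0, "dz": -12, "yaw": 0, "jaw": 0.9}, {"dx": 0, "dy": 0, "dz": -24, "yaw": 0, "jaw": 0.9}, {"dx": 0, "dy": 0, "dz": -32, "yaw": 0, "jaw": 0.9}, {"dx": 0, "dy": 0, "dz": -36, "yaw": 0, "jaw": 0.9}, {"dx": 0, "dy": 0, "dz": -38.5, "yaw": 0, "jaw": 0.9}, {"dx": 0, "dy": 0, "dz": -38.5, "yaw": 0, "jaw": 0.9}]'

```text
time: 15.3
tool_pos: [0.4988, 0.4127, 0.0165]
eef_rot: [-0.027, 1.0, 0.0, 0.0]
force: [-0.4, 0.2, -0.5]
width: 0.0351
```

carry_out --commands '[{"dx": 0, "dy": 0, "dz": -1.5, "yaw": 0, "jaw": 0.9}, {"dx": 0, "dy": 0, "dz": -3, "yaw": 0, "jaw": 0.9}, {"dx": 0, "dy": 0, "dz": -3, "yaw": 0, "jaw": 0.9}]'

```text
time: 15.6
tool_pos: [0.4987, 0.4127, 0.0136]
eef_rot: [-0.027, 1.0, 0.0, 0.0]
force: [0.6, 0.2, -1.1]
width: 0.035
```

Within about 0.5 mm of the floor, so I'll release and rise.

carry_out --commands '[{"dx": 0, "dy": 0, "dz": -0.5, "yaw": 0, "jaw": 0.7}, {"dx": 0, "dy": 0, "dz": -0.5, "yaw": 0, "jaw": 0.4}, {"dx": 0, "dy": 0, "dz": -0.5, "yaw": 0, "jaw": 0.2}, {"dx": 0, "dy": 0, "dz": -0.5, "yaw": 0, "jaw": 0.2}, {"dx": 0, "dy": 0, "dz": 15, "yaw": 0, "jaw": 0.2}, {"dx": 0, "dy": 0, "dz": 40, "yaw": 0, "jaw": 0.2}, {"dx": 0, "dy": 0, "dz": 80, "yaw": 0, "jaw": 0.2}, {"dx": -15, "dy": -15, "dz": 120, "yaw": 0, "jaw": 0.2}, {"dx": -50, "dy": -35, "dz": 150, "yaw": 0, "jaw": 0.2}, {"dx": -90, "dy": -60, "dz": 160, "yaw": 0, "jaw": 0.2}]'

```text
time: 16.6
tool_pos: [0.4093, 0.353, 0.1762]
eef_rot: [-0.027, 1.0, 0.001, 0.002]
force: [0.0, -0.7, 0.1]
width: 0.0682
```

carry_out --commands '[{"dx": -20, "dy": -40, "dz": 5, "yaw": 0, "jaw": 0.2}, {"dx": -40, "dy": -80, "dz": 5, "yaw": 0, "jaw": 0.2}, {"dx": -50, "dy": -120, "dz": 5, "yaw": 0, "jaw": 0.2}, {"dx": -50, "dy": -160, "dz": 5, "yaw": 0, "jaw": 0.2}, {"dx": -50, "dy": -190, "dz": 5, "yaw": 0, "jaw": 0.2}, {"dx": -50, "dy": -190, "dz": 5, "yaw": 0, "jaw": 0.2}]'

```text
time: 17.2
tool_pos: [0.3585, 0.1603, 0.1789]
eef_rot: [-0.025, 1.0, -0.0, 0.0]
force: [0.2, 0.1, 0.0]
width: 0.0686
```

```bash
python3 - <<'E'
from h import *
st();snap(12)
i=cv2.imread("pics/scene12r.png");cv2.imwrite("pics/s12.png",cv2.resize(i,(800,600),interpolation=cv2.INTER_CUBIC))
i=cv2.imread("pics/top12r.png");cv2.imwrite("pics/t12.png",cv2.resize(i,(800,600),interpolation=cv2.INTER_CUBIC))
h=cv2.cvtColor(i,cv2.COLOR_BGR2HSV);m=cv2.inRange(h,(108,120,90),(130,255,255))
cs,_=cv2.findContours(m,cv2.RETR_EXTERNAL,cv2.CHAIN_APPROX_NONE)
for q in cs:
    if cv2.contourArea(q)>80:
        r=cv2.minAreaRect(q);print(r[0],ray("top",*r[0],.036)*1000)
E
```

```text
t 17.2 tcp [358.5 160.3 178.9] yaw -177.13 zax [ 0.001 -0.    -1.   ] F [0.2 0.1 0. ] w 68.6 q [ 0.21  0.06 -0.45  1.06 -0.    0.16]
(118.5, 214.0) [499.13206942 413.03420791  36.        ]
(307.0, 178.5) [ 610.21877373 -153.35908479   36.        ]
```

View pics/s12.png

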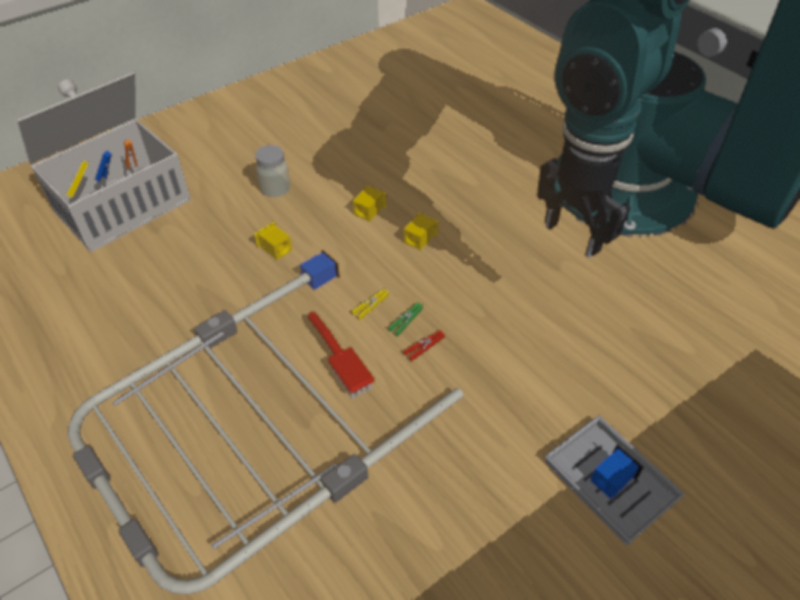

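View pics/t12.png

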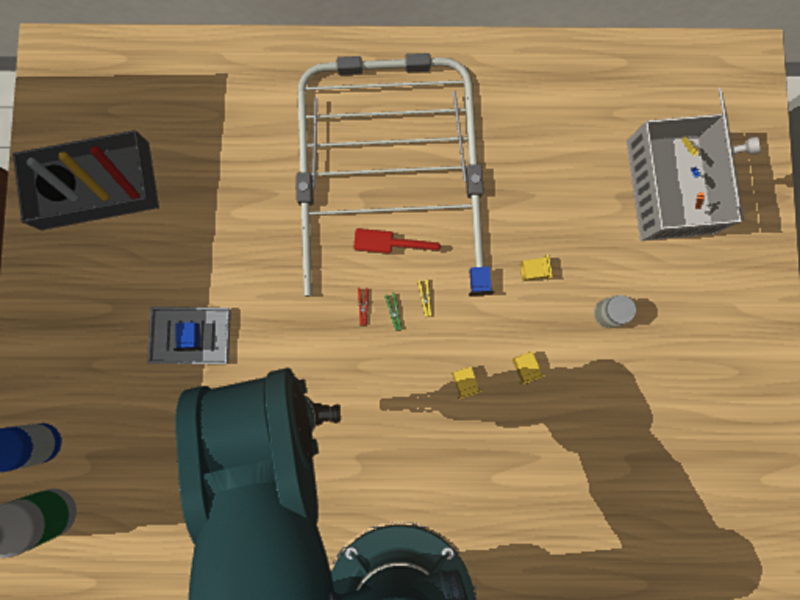

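```bash
python3 - <<'E'
from h import *
for k in (0,8,12):
    i=cv2.imread(f"pics/top{k}r.png");h=cv2.cvtColor(i,cv2.COLOR_BGR2HSV)
    m=cv2.inRange(h,(108,120,120),(130,255,255));m[:,:290]=0;m[:,325:]=0
    ys,xs=np.nonzero(m[165:225]);ys+=165
    p=np.array([ray("top",u,v,.036)[:2]*1000 for u,v in zip(xs,ys)]);print(k,p.mean(0),p[:,0].min(),p[:,0].max(),len(p))
    S=h[...,1];print(S[168:196,308]); print(i[168:196,307].tolist()[:])
E
```

```text
0 [ 526.28819552 -150.44494807] 502.42697217844267 550.633868189403 186
[ 25  25  24  22  22  21  21  22  22  21  21  21  20  20  18  18 109 117
 115 116 114 114 115 114 114 112 110 114]
[[164, 176, 177], [166, 181, 180], [168, 183, 182], [169, 183, 184], [169, 184, 183], [169, 183, 182], [171, 185, 185], [175, 189, 189], [177, 191, 190], [178, 192, 191], [180, 195, 194], [184, 198, 197], [184, 199, 198], [187, 202, 202], [188, 201, 199], [155, 164, 162], [68, 94, 114], [98, 147, 182], [104, 154, 189], [103, 151, 185], [103, 152, 186], [105, 154, 188], [106, 157, 191], [107, 159, 193], [106, 156, 190], [107, 158, 191], [113, 167, 201], [109, 161, 196]]
8 [ 611.65888028 -153.62646463] 587.1818853237215 633.3782947242677 191
[ 26  24  42 177 181 175 175 174 176 174 176 175 175 176 173 168 178 179
 116  97 125 115 117 116 116 116 113 115]
[[182, 197, 197], [184, 203, 204], [185, 198, 198], [180, 96, 68], [180, 87, 52], [179, 89, 56], [179, 91, 57], [179, 90, 56], [179, 91, 57], [179, 90, 56], [178, 90, 55], [179, 91, 56], [179, 91, 56], [179, 90, 55], [174, 88, 55], [134, 68, 47], [182, 90, 55], [184, 91, 55], [100, 55, 44], [33, 38, 44], [23, 36, 45], [56, 83, 102], [71, 106, 131], [72, 107, 132], [70, 104, 128], [72, 105, 129], [75, 110, 135], [72, 106, 131]]
12 [ 611.84589694 -154.57809413] 590.2189748828129 633.3782947242677 179
[ 28  26  41 174 180 173 172 173 173 173 173 171 172 172 169 160 172 173
  98  97 124 119 113 114 113 111 109 113]
[[168, 181, 181], [168, 187, 188], [171, 182, 182], [166, 87, 63], [164, 78, 48], [164, 82, 52], [164, 83, 54], [164, 82, 53], [164, 83, 54], [165, 84, 54], [164, 83, 53], [165, 84, 55], [165, 84, 54], [166, 84, 54], [159, 80, 52], [123, 63, 47], [166, 83, 53], [168, 84, 54], [92, 53, 44], [30, 37, 43], [22, 34, 43], [58, 88, 111], [112, 165, 202], [111, 165, 200], [110, 160, 194], [111, 162, 195], [116, 170, 204], [112, 164, 199]]
```

The right foot's travel by camera (85.4 mm) matches the TCP travel to the hard stop (84.9 mm), so it is still home. The other foot is inside the dish and the bystanders haven't moved. I'll hand in.

```bash
python3 - <<'E'
from h import *
print(bot.hand_in())
E
```

```text
the job is handed in; nothing more can be done
None
```

I tried both feet, left the one that fits on its leg, and put the other in the soap dish. I handed in at about 17 s of the 67 s allowed.

- **Right foot (stays on):** I slid it along the bench onto the right leg. It went on freely until a firm stop at TCP x = 610.6 mm, where fully home is about 610. In the final picture it had moved 85.4 mm, against 84.9 mm for the gripper, so it was still home.
- **Left foot (too tight):** It stopped against its leg with only about 2 mm of tube in the mouth, with the push force climbing to about 23 N. I then put it in the dish. The last pictures show it upright near the middle, at about (499, 413).
- **Everything else:** The jar, brush, pins and yellow look-alikes look unmoved in the last pictures, and the gripper was open and clear of everything.

A coarser contour check put the right foot about 2 mm short of home. That is within its pixel resolution, and the more careful comparison above agreed with fully home. One move command was refused for missing fields, and nothing moved because of it.

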